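# Crack the vent valve and hold the filter's bayonet collar home

### The arm

A 7-joint arm with a two-finger parallel gripper is mounted at the origin on the work surface; the furniture and walls round the work are solid. World frame = base frame: x ahead of the robot, y to its left, z up, the work surface at z = 0. Lengths are in m, angles in rad, forces in N, time in s.
With the tool pointing down it reaches from about 0.4 to 0.85 m from the base axis. Payload 4.4 kg.
Tool frame: the origin (TCP) lies at the very end of the fingers, on their centre line; the grasp point (between the pads) lies 19 mm behind it (arm.pinch_z is the distance from the TCP to the grasp point, in m); z points along the fingers, x is the direction in which the jaws open and shut, and the axes are right-handed (so a half turn about z gives the same grasp; the last joint's range is limited). The gripper opens to 94 mm and grips with 3 to 60 N. Pads are 16 mm wide; open, the fingers measure 119 mm over their backs; the gripper's body (75 mm by 177 mm) begins 78 mm behind the grasp point.
Start: joints at [1.115, 0.628, 0.038, 1.517, -0.027, 0.996, -0.02], TCP at [0.247, -0.601, 0.205] pointing down, gripper open.
Joint ranges: [-3.06, 3.06], [-0.37, 2.12], [-1.25, 1.32], [0.18, 2.47], [-1.1, 4.24], [0.23, 1.98], [-2.94, 2.94]. Speed limits (rad/s): [2.57, 2.57, 3.14, 3.14, 3.14, 3.14, 3.14].

### API

Orientations are given as [roll, pitch, yaw] about the fixed x, y, z axes, in that order (R = Rz(yaw) Ry(pitch) Rx(roll)).
In Python, from station import readout, imaging, arm gives the robot as it stands.
- The arm moves only by the tool servo_tool, never from a script. Its argument "moves" is a list of rows, each a list of 2 entries, a list of its own where there are three numbers: the shift along the tool's x, y, z scaled (see below), then the turn, a rotation vector about the tool's x, y, z scaled (see below). A call has 1 to 20 rows; each row shifts and turns the pose as measured when the row begins, along the tool's axes as they then stand; what a row does not reach is not made up. The controller multiplies each number of a shift by 40 mm and each number of a turn by 6 degrees. A row lasts 1/12 s, in which the tool goes at most 41.7 mm and 7.16 degrees, less where a joint would pass 70% of its speed; a pose out of reach is approached as far as the arm can. A call with a number of a shift or a turn outside -1 to 1 is refused whole. A call with a gripper value outside its range is refused whole. "claw" is the gripper's target within -1 to 1 (fully open at 1, half-way at 0, shut at -1), set as the call begins (left out, the last holds). The fingers move at their own pace and stop on an object; "squeeze" is the grip in N (left out, the last holds). Time passes only in rows, so rows that do not move let the fingers close. It gives the time, the measured TCP pose, the force and the opening at its end, in the units of the state.
- readout.get_obs(): the state, without advancing time (a new reading comes with each control period).
- imaging.grab_frame(name): name is "scene" or "top" or "wrist"; returns a dict with "color" (420x560x3 uint8, red, green, blue), "fx", "fy", "cx", "cy" (pixels), "R" (3x3) and "t" (3): a world point X has camera coordinates R X + t; the wrist camera has in their place "T_tool_cam" (4x4, takes a point from camera to tool coordinates, whose origin is the TCP and whose axes are the tool frame's). Camera axes: x right, y down, z forward; pixel columns grow to the right and rows downward; lengths in m; the calibration is good to about 2 mm. A picture is of the moment at which its call begins: read the wrist's pose just before it. There is no depth.
- arm.sign_off(): hands the job in, once; it reports no verdict.
The state is a dict: "time": time; "joint_positions": joint angles; "qvel": joint speeds; "joint_efforts": joint torques, N m; "tcp_pos": TCP position; "ee_rot": TCP orientation; "force": force on the tool from outside, world axes, zero at the start; "wrist_torque": the same for the moment, N m; "finger_gap": opening from 0.0 (shut) to 1.0 (fully open).
Only numpy, scipy, OpenCV 4.12 (cv2) and the standard library are available. Lean on these libraries where they do the work, as an engineer would, in place of code of your own. Each camera call takes 0.05 s, during which the arm holds its last target. There are 200 camera calls.

### The job

Blow down the air filter on the vent stand. First turn the ball valve's lever from closed to half open (45 degrees) and leave it there; then turn the knurled collar on the filter clockwise while pressing it down lightly, until its hidden keyway drops over the pin, and push it fully home. The collar is sprung, so finish with the gripper still holding it down, fully home; leave the things lying around the stand alone.

Things in the scene. Friction and masses are not known exactly. Their poses are not given: they have to be found in the camera images.
- vent_stand: Fixed vent stand: grey steel housing under a dark plate of 110 mm (x) by 270 mm (y), plate top 100 mm above the desk; origin at the centre of the underside, z up. On it a round filter housing (48 mm across, top 155 mm above the desk) at y = +75 mm, a ball valve at y = -85 mm and a pipe between (axis 132 mm up). The thick blue wall pipe behind it reaches 220 mm up: keep clear.
- valve_axis (a point): Point on the vertical turning axis of the ball valve, at the half height of the lever's grip (174 mm above the desk); in the stand's frame at x = 0, y = -85 mm. Site axes are those of the stand.
- lever_grip (a point): Centre of the black rubber grip of the valve lever: 46 mm long (radially), 16 mm wide, 14 mm high (167 to 181 mm above the desk), its centre 50 mm from the valve axis. At joint value 0 the lever points along the stand's -x (across the pipe); it turns with the lever (the point's -x points outward along the lever). Free space all round and at least 20 mm below the grip.
- valve (a joint): Angle of the valve lever in rad: 0 = closed (lever across the pipe, along the stand's -x), grows anticlockwise seen from above, pi/2 = open (lever along the pipe, to the stand's -y). Half open is 0.785; a thick stroke on the dial plate under the lever marks it. Friction (about 0.2 N m) keeps it where it is left. It starts nearly closed, at 0 to 0.3.
- collar_centre (a point): Centre of the knurled steel collar on top of the filter: a 50 mm wide, 32 mm high upright cylinder (182 to 214 mm above the desk while up, centre 198 mm), in the stand's frame at x = 0, y = +75 mm, clear below for 27 mm except for a 26 mm neck. Grip it round its side. It turns freely about the vertical (friction about 0.03 N m) and goes down against a spring.
- collar_push (a joint): How far the collar is pressed down, in m: 0 = up (the spring lifts it there), about 0.003 = its inner ring stands on the pin, 0.009 = fully home with the keyway over the pin. The spring takes 3.5 N at the top and 6.7 N at home; released, the collar rises again. The keyway cannot be seen; it meets the pin 0.4 to 1.25 rad clockwise (seen from above) from where the collar starts (and again every half turn), and drops over it within about 0.12 rad either side.
- knurled_collar: The collar itself, its origin at the centre of its lower edge, 16 mm below collar_centre.
- solder_spool: Bystander: loose spool of solder wire, 58 mm wide, 42 mm high, standing near the filter; origin at the centre of its underside. Leave it.
- relay: Bystander: loose black cube-like relay, 28 x 28 x 24 mm, in front of the stand; origin at the centre of its underside. Leave it.
- side_cutters: Bystander: loose small pliers, 52 x 108 x 14 mm, lying flat at the valve end of the stand; origin at the centre of the underside. Leave them.

How it is judged:
By the outcome, as a careful person would: the job done as asked, in the order asked, and still so for the second after the job is handed in, while the arm keeps its last pose, push and grip.
It also fails if it takes over 51 s, if anything falls off the work surface, if the arm or the gripper's body presses on something with over 40 N, if the wrist force passes 120 N, or if a joint passes its speed limit or range.

## Working session

There is one attempt and no reset: what is moved stays moved. The work goes in short steps, Python scripts to look and compute and a tool call to move; the robot and the scene stay as the last step left them, time stands still between calls to the robot, and variables do not carry over. Pictures are saved under pics/ and viewed, about 8 in all and at most 12, crops included, and the job is handed in when it is done.

Besides the shell and the picture viewer there is one more tool, called after "Emit:" by a JSON object that holds its "api" and its "payload", one argument or row to a line. servo_tool: Moves the arm, as the interface text tells. Shifts and turns lie within -1 to 1; 1 stands for 40 mm of shift or 6 degrees of turn. Its arguments: {"type":"object","properties":{"moves":{"type":"array"},"claw":{"type":"number"},"squeeze":{"type":"number"}},"required":["moves"]}

```bash
mkdir -p pics; ls
python3 - <<'E'
from station import readout, imaging, arm
import cv2,numpy as np
print(readout.get_obs(), arm.pinch_z)
for n in("scene","top"):
    f=imaging.grab_frame(n); cv2.imwrite(f"pics/{n}0.png",f["color"][:,:,::-1])
    print(n,f["fx"],f["fy"],f["cx"],f["cy"],np.round(f["R"],4).tolist(),np.round(f["t"],4).tolist())
E
```

```text
pics
{'time': 0.0, 'joint_positions': array([ 1.11518852,  0.62930652,  0.03844693,  1.51836268, -0.0269796 ,
        0.99628051, -0.02004009]), 'qvel': array([-0.0002938 , -0.0002848 , -0.00131037, -0.00059245,  0.00132252,
        0.00082609, -0.00043902]), 'joint_efforts': array([-1.31656002e-04, -5.49731505e+01,  1.14332054e+00, -1.86638206e+01,
       -5.22614352e-02,  2.37662578e-02,  1.83706502e-04]), 'tcp_pos': array([ 0.24677438, -0.60062113,  0.20458158]), 'ee_rot': array([ 3.14155055e+00,  1.83844869e-03, -1.18102146e+00]), 'force': array([-0.05666299,  0.31651748,  0.36454645]), 'wrist_torque': array([ 0.01531534, -0.06112921,  0.01952208]), 'finger_gap': 0.997072317553658} 0.0188
scene 514.2506137956332 514.2506137956332 279.0877455049271 211.4033327598831 [[-0.7775, -0.6289, 0.004], [-0.462, 0.5669, -0.682], [0.4266, -0.5321, -0.7313]] [0.3599, 0.3375, 0.7363]
top 495.30586854517196 495.30586854517196 280.41848498705014 212.87410235881734 [[0.0043, -0.9999, 0.0093], [-0.9893, -0.0057, -0.1458], [0.1458, -0.0086, -0.9893]] [-0.0096, 0.5238, 1.0284]
```

View pics/top0.png

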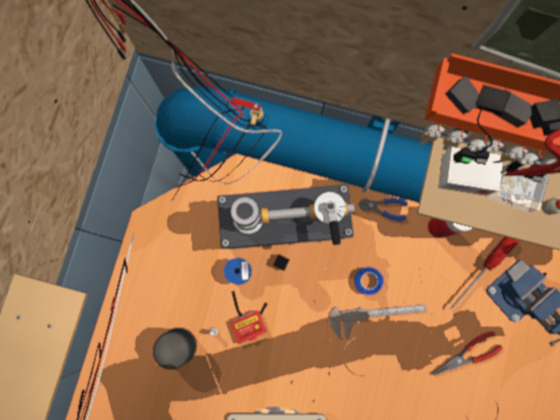

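View pics/scene0.png

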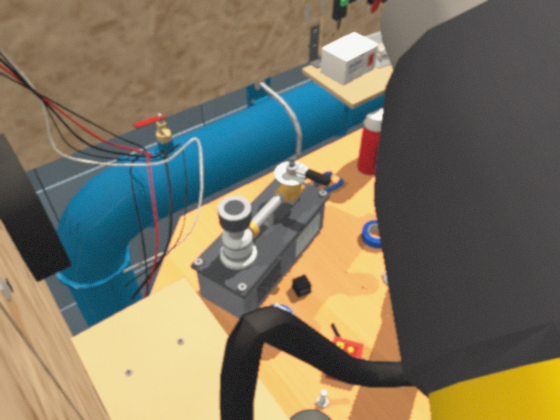

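The top view shows the plate with corner screws near (224,200), (344,189), (350,235) and (226,242), the collar near (245,212), and the valve near (330,207) with its lever grip near (335,237). I'll zoom in for precise pixels.

Run:
```python
import cv2
a=cv2.imread("pics/top0.png")[175:260,205:365]
cv2.imwrite("pics/c1.png",cv2.resize(a,None,fx=5,fy=5,interpolation=cv2.INTER_CUBIC))
```

```text
(no output)
```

View pics/c1.png

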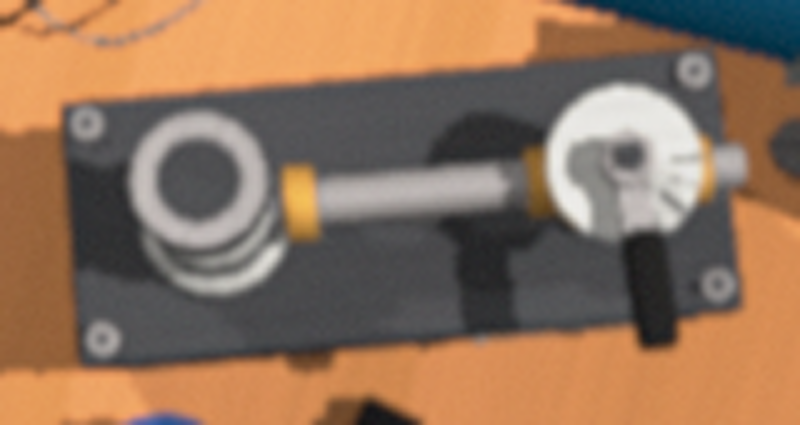

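The crop shows the plate corners at (65,105), (713,50), (742,303) and (82,363). The collar top is centred at (199,180), the valve hub is at (630,153) and the grip is centred at (651,291).

```bash
cat > h.py <<'E'
import numpy as np
from station import readout, imaging, arm
def ray(f,u,v,z):
    R=np.array(f["R"]);t=np.array(f["t"]);c=-R.T@t
    d=R.T@np.array([(u-f["cx"])/f["fx"],(v-f["cy"])/f["fy"],1]);return c+d*(z-c[2])/d[2]
E
python3 - <<'E'
from h import *
f=imaging.grab_frame("top")
p=lambda u,v,z:ray(f,(u+.5)/5-.5+205,(v+.5)/5-.5+175,z)[:2]
C=np.array([p(65,105,.1),p(713,50,.1),p(742,303,.1),p(82,363,.1)])
print("corners",C.round(4).tolist(),"sides",[np.linalg.norm(C[i]-C[(i+1)%4]).round(4) for i in range(4)])
yd=(C[0]-C[1]+C[3]-C[2]);yaw=np.arctan2(-yd[0],yd[1]);print("centre",C.mean(0),"yaw",yaw)
R=np.array([[np.cos(yaw),-np.sin(yaw)],[np.sin(yaw),np.cos(yaw)]])
o=C.mean(0)
print("pred collar",o+R@[0,.075],"meas",p(199,180,.214))
v=o+R@[0,-.085];print("pred valve",v,"meas",p(630,153,.185))
g=p(651,291,.179);d=R.T@(g-v);print("grip",g,"stand",d,np.linalg.norm(d),"angle",np.arctan2(-d[1],-d[0]))
a=p(644,236,.181);b=p(658,346,.181);d=R.T@(b-a);print("grip len",np.linalg.norm(d),"ang",np.arctan2(-d[1],-d[0]))
c=p(199,180,.214);d=R.T@(c-p(630,153,.185));print("collar-valve in stand",d)
E
```

```text
corners [[0.5496, 0.1216], [0.5741, -0.1429], [0.4701, -0.1531], [0.4445, 0.1124]] sides [np.float64(0.2657), np.float64(0.1045), np.float64(0.2667), np.float64(0.1055)]
centre [ 0.50956494 -0.01548236] yaw 0.09416291937500589
pred collar [0.50251316 0.05918539] meas [0.5017216  0.05925595]
pred valve [ 0.51755697 -0.10010581] meas [ 0.51720767 -0.09900416]
grip [ 0.46628244 -0.10694093] stand [-0.05169004 -0.00198382] 0.05172809802084359 angle 0.038360346487105394
grip len 0.041228496261911746 ang 0.020518914267479947
collar-valve in stand [-0.00053724  0.15901508]
```

The geometry agrees: the plate sides come out close to size, and the collar, valve and grip radius are all within about 2 mm. The lever starts at about 0.03 rad. First I raise the arm and turn the jaws across the lever.

Emit:
{"api": "servo_tool", "payload": {
  "moves": [
    [[0,0,-0.6],[0,0,0.6]],
    [[0,0,-0.6],[0,0,0.6]],
    [[0,0,-0.6],[0,0,0.6]],
    [[0,0,-0.6],[0,0,0.6]]
  ],
  "claw": 0.2,
  "squeeze": 25
}}

```text
time: 0.48
tcp_pos: [0.2448, -0.5961, 0.2955]
ee_rot: [3.137, 0.019, -1.442]
force: [-0.4, 0.2, -0.6]
finger_gap: 0.753
```

```bash
cat >> h.py <<'E'
from scipy.spatial.transform import Rotation as Ro
def go(p,yaw):
    o=readout.get_obs();R=Ro.from_euler("xyz",o["ee_rot"])
    T=Ro.from_euler("xyz",[np.pi,0,yaw])
    print("t",o["time"],"tcp",o["tcp_pos"].round(4),o["ee_rot"].round(3),"F",o["force"].round(1),"gap",round(o["finger_gap"],3),"q7",o["joint_positions"][6].round(2))
    print("shift/40mm",(R.inv().apply(np.array(p)-o["tcp_pos"])/.04).round(2),"turn/6deg",((R.inv()*T).as_rotvec(degrees=True)/6).round(2))
E
python3 -c "
from h import *
go([.467,-.106,.26],-1.44)"
```

```text
t 0.4833 tcp [ 0.2448 -0.5961  0.2955] [ 3.137  0.019 -1.442] F [-0.4  0.2 -0.6] gap 0.753 q7 -0.25
shift/40mm [-11.42  -7.09   1.07] turn/6deg [ 0.05  0.18 -0.02]
```

Emit:
{"api": "servo_tool", "payload": {
  "moves": [
    [[-0.4,-0.25,0],[0,0.1,0]],
    [[-0.67,-0.42,0],[0,0.1,0]],
    [[-0.67,-0.42,0],[0,0,0]],
    [[-0.67,-0.42,0],[0,0,0]],
    [[-0.67,-0.42,0],[0,0,0]],
    [[-0.67,-0.42,0],[0,0,0]],
    [[-0.67,-0.42,0],[0,0,0]],
    [[-0.67,-0.42,0],[0,0,0]],
    [[-0.67,-0.42,0],[0,0,0]],
    [[-0.67,-0.42,0],[0,0,0]],
    [[-0.67,-0.42,0],[0,0,0]],
    [[-0.67,-0.42,0],[0,0,0]],
    [[-0.67,-0.42,0],[0,0,0]],
    [[-0.67,-0.42,0],[0,0,0]],
    [[-0.67,-0.42,0],[0,0,0]],
    [[-0.4,-0.25,0],[0,0,0]],
    [[0,0,0],[0,0,0]]
  ]
}}

```text
time: 1.9
tcp_pos: [0.4536, -0.1434, 0.2915]
ee_rot: [3.135, -0.012, -1.45]
force: [0.1, -0.1, 0.4]
finger_gap: 0.601
```

```bash
python3 -c "
from h import *
go([.467,-.106,.21],-1.44)"
```

```text
t 1.9 tcp [ 0.4536 -0.1434  0.2915] [ 3.135 -0.012 -1.45 ] F [ 0.1 -0.1  0.4] gap 0.601 q7 -1.23
shift/40mm [-0.91 -0.46  2.02] turn/6deg [ 0.06 -0.11 -0.1 ]
```

Emit:
{"api": "servo_tool", "payload": {
  "moves": [
    [[-0.45,-0.23,0.5],[0.05,-0.1,-0.1]],
    [[-0.45,-0.23,0.5],[0,0,0]],
    [[0,0,0.5],[0,0,0]],
    [[0,0,0.3],[0,0,0]],
    [[0,0,0],[0,0,0]]
  ]
}}

```text
time: 2.32
tcp_pos: [0.4681, -0.1063, 0.2175]
ee_rot: [-3.14, -0.004, -1.438]
force: [-1.0, 0.5, -0.4]
finger_gap: 0.6
```

```bash
python3 -c "
from h import *
import cv2
go([.467,-.106,.155],-1.44)
f=imaging.grab_frame('wrist');cv2.imwrite('pics/w1.png',f['color'][:,:,::-1])
print(f['fx'],f['cx'],f['cy'],np.array(f['T_tool_cam']).round(3).tolist())
T=np.linalg.inv(f['T_tool_cam']);o=readout.get_obs()
R=Ro.from_euler('xyz',o['ee_rot'])
for X in ([.466,-.107,.181],[.5175,-.1,.18]):
    c=(T@np.r_[R.inv().apply(np.array(X)-o['tcp_pos']),1])[:3];print('pred px',f['fx']*c[0]/c[2]+f['cx'],f['fy']*c[1]/c[2]+f['cy'])
"
```

```text
t 2.3167 tcp [ 0.4681 -0.1063  0.2175] [-3.14  -0.004 -1.438] F [-1.   0.5 -0.4] gap 0.6 q7 -1.3
shift/40mm [-0.02  0.03  1.56] turn/6deg [-0.01 -0.04  0.02]
354.60238490213624 282.56798513340067 202.0530484933006 [[1.0, -0.001, 0.0, -0.0], [0.001, 0.971, 0.237, -0.068], [-0.0, -0.237, 0.971, -0.18], [0.0, 0.0, 0.0, 1.0]]
pred px 282.19457910794426 228.79866356396124
pred px 281.84550206282955 146.95976621775122
```

View pics/w1.png

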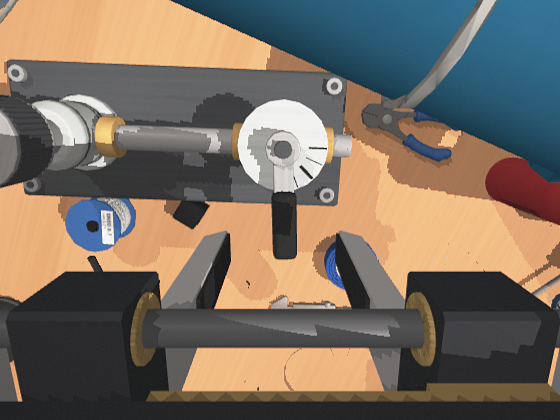

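The wrist view puts the grip at (285,227) against a predicted (282,229), and the hub at (283,149), so the lever starts at about 0.05 rad. I descend and grip.

Emit:
{"api": "servo_tool", "payload": {
  "moves": [
    [[0,0.02,0.5],[0,0,0]],
    [[0,0,0.5],[0,0,0]],
    [[0,0,0.4],[0,0,0]],
    [[0,0,0.15],[0,0,0]],
    [[0,0,0],[0,0,0]]
  ]
}}

```text
time: 2.78
tcp_pos: [0.4708, -0.113, 0.159]
ee_rot: [-3.132, -0.01, -1.445]
force: [0.0, 0.1, 0.5]
finger_gap: 0.599
```

Emit:
{"api": "servo_tool", "payload": {
  "moves": [
    [[0,0,0],[0,0,0]],
    [[0,0,0],[0,0,0]],
    [[0,0,0],[0,0,0]],
    [[0,0,0],[0,0,0]],
    [[0,0,0],[0,0,0]],
    [[0,0,0],[0,0,0]],
    [[0,0,0],[0,0,0]],
    [[0,0,0],[0,0,0]]
  ],
  "claw": -1,
  "squeeze": 20
}}

```text
time: 3.45
tcp_pos: [0.4719, -0.1111, 0.1627]
ee_rot: [-3.128, -0.008, -1.443]
force: [-0.4, 0.5, -2.9]
finger_gap: 0.182
```

```bash
python3 -c "
from h import *
go([.467,-.106,.155],-1.44)"
```

```text
t 3.45 tcp [ 0.4719 -0.1111  0.1627] [-3.128 -0.008 -1.443] F [-0.4  0.5 -2.9] gap 0.182 q7 -1.31
shift/40mm [-0.14  0.11  0.19] turn/6deg [-0.13 -0.08 -0.03]
```

It's gripped (gap of 17 mm), but the grasp is about 7 mm high. I'll reopen, lower and grip again.

Emit:
{"api": "servo_tool", "payload": {
  "moves": [
    [[0,0,0],[0,0,0]],
    [[0,0,0],[0,0,0]],
    [[0,0.1,0.1],[-0.1,-0.1,0]],
    [[0,0,0.1],[0,0,0]],
    [[0,0,0.05],[0,0,0]],
    [[0,0,0],[0,0,0]]
  ],
  "claw": -0.3
}}

```text
time: 3.95
tcp_pos: [0.4694, -0.1153, 0.1529]
ee_rot: [-3.136, -0.001, -1.447]
force: [-0.2, -0.2, -0.3]
finger_gap: 0.349
```

```bash
python3 -c "
from h import *
go([.469,-.111,.155],-1.40)"
```

```text
t 3.95 tcp [ 0.4694 -0.1153  0.1529] [-3.136e+00 -1.000e-03 -1.447e+00] F [-0.2 -0.2 -0.3] gap 0.349 q7 -1.3
shift/40mm [-0.11 -0.   -0.05] turn/6deg [-0.06 -0.01 -0.44]
```

Emit:
{"api": "servo_tool", "payload": {
  "moves": [
    [[-0.05,0,0],[-0.05,0,-0.4]],
    [[-0.05,0,0],[0,0,-0.2]],
    [[0,0,0],[0,0,0]],
    [[0,0,0],[0,0,0]],
    [[0,0,0],[0,0,0]],
    [[0,0,0],[0,0,0]]
  ],
  "claw": -1
}}

```text
time: 4.45
tcp_pos: [0.4685, -0.1115, 0.1523]
ee_rot: [3.141, -0.002, -1.382]
force: [-0.1, -0.5, -0.5]
finger_gap: 0.173
```

```bash
python3 -c "
from h import *
go([.4875,-.1357,.155],-.69)"
```

```text
t 4.45 tcp [ 0.4685 -0.1115  0.1523] [ 3.141e+00 -2.000e-03 -1.382e+00] F [-0.1 -0.5 -0.5] gap 0.173 q7 -1.26
shift/40mm [ 0.68 -0.35 -0.07] turn/6deg [ 0.01 -0.01 -6.61]
```

Emit:
{"api": "servo_tool", "payload": {
  "moves": [
    [[0.08,0,0],[0,0,-0.6]],
    [[0.09,0,0],[0,0,-0.65]],
    [[0.09,0,0],[0,0,-0.65]],
    [[0.09,0,0],[0,0,-0.65]],
    [[0.09,0,0],[0,0,-0.65]],
    [[0.09,0,0],[0,0,-0.65]],
    [[0,0,0],[0,0,0]]
  ]
}}

```text
time: 5.03
tcp_pos: [0.4766, -0.1287, 0.1523]
ee_rot: [-3.139, 0.002, -0.965]
force: [0.6, -0.3, -0.5]
finger_gap: 0.171
```

```bash
python3 -c "
from h import *
go([.4855,-.138,.153],-.69)
p=readout.get_obs()['tcp_pos'][:2]-[.5175,-.0995];print(np.hypot(*p),np.arctan2(-p[1],-p[0])-.094)"
```

```text
t 5.0333 tcp [ 0.4766 -0.1287  0.1523] [-3.139e+00  2.000e-03 -9.650e-01] F [ 0.6 -0.3 -0.5] gap 0.171 q7 -0.9
shift/40mm [ 0.32 -0.05 -0.02] turn/6deg [-0.02  0.01 -2.63]
0.05026175806506738 0.5248404966142388
```

Emit:
{"api": "servo_tool", "payload": {
  "moves": [
    [[0.08,0,0],[0,0,-0.65]],
    [[0.08,0,0],[0,0,-0.65]],
    [[0.08,0,0],[0,0,-0.65]],
    [[0.06,0,0],[0,0,-0.5]],
    [[0,0,0],[0,0,0]]
  ]
}}

```text
time: 5.45
tcp_pos: [0.4848, -0.1376, 0.1523]
ee_rot: [-3.137, 0.001, -0.712]
force: [-0.2, 0.7, -0.6]
finger_gap: 0.171
```

```bash
python3 -c "
from h import *
go([.4855,-.138,.153],-.69)
p=readout.get_obs()['tcp_pos'][:2]-[.5175,-.0995];print(np.hypot(*p),np.arctan2(-p[1],-p[0])-.094)"
```

```text
t 5.45 tcp [ 0.4848 -0.1376  0.1523] [-3.137e+00  1.000e-03 -7.120e-01] F [-0.2  0.7 -0.6] gap 0.171 q7 -0.68
shift/40mm [ 0.02 -0.   -0.02] turn/6deg [-0.04  0.01 -0.21]
0.05018302805389134 0.7681688089351338
```

Emit:
{"api": "servo_tool", "payload": {
  "moves": [
    [[0.03,0,0],[0,0,-0.2]],
    [[0,0,0],[0,0,0]]
  ]
}}

```text
time: 5.62
tcp_pos: [0.4854, -0.1381, 0.1523]
ee_rot: [-3.137, 0.001, -0.694]
force: [1.0, 0.1, -1.0]
finger_gap: 0.166
```

Emit:
{"api": "servo_tool", "payload": {
  "moves": [
    [[0,0,0],[0,0,0]],
    [[0,0,0],[0,0,0]],
    [[0,0,0],[0,0,0]],
    [[0,0,0],[0,0,0]],
    [[0,0,-0.4],[0,0,0]],
    [[0,0,-0.8],[0,0,0]],
    [[0,0,-0.8],[0,0,0]],
    [[0,0,-0.6],[0,0,0]],
    [[0,0,0],[0,0,0]]
  ],
  "claw": 0.2
}}

```text
time: 6.37
tcp_pos: [0.483, -0.138, 0.2587]
ee_rot: [-3.141, 0.006, -0.699]
force: [0.2, -0.4, 0.9]
finger_gap: 0.601
```

```bash
python3 -c "
from h import *
import cv2
go([.4855,-.138,.25],-.69)
f=imaging.grab_frame('top');a=f['color'][175:260,205:365,::-1];cv2.imwrite('pics/t2.png',cv2.resize(a,None,fx=5,fy=5,interpolation=cv2.INTER_CUBIC))
f=imaging.grab_frame('wrist');cv2.imwrite('pics/w2.png',f['color'][:,:,::-1])"
```

```text
t 6.3667 tcp [ 0.483  -0.138   0.2587] [-3.141  0.006 -0.699] F [ 0.2 -0.4  0.9] gap 0.601 q7 -0.61
shift/40mm [ 0.05 -0.04  0.22] turn/6deg [-0.    0.06 -0.08]
```

View pics/w2.png

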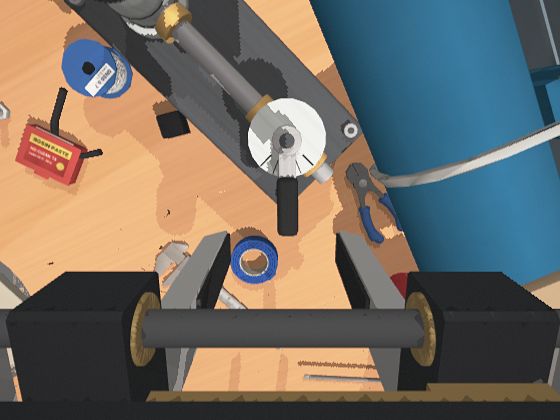

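The lever points straight down in the tool frame: hub (286,141), grip end (287,235). That makes it about 0.785 rad, over the thick stroke. Next is the collar.

Emit:
{"api": "servo_tool", "payload": {
  "moves": [
    [[0,0,-0.3],[0,0,-0.95]],
    [[0,0,-0.3],[0,0,-0.95]],
    [[0,0,-0.2],[0,0,-0.95]],
    [[0,0,0],[0,0,-0.95]],
    [[0,0,0],[0,0,-0.95]],
    [[0,0,0],[0,0,-0.95]],
    [[0,0,0],[0,0,-0.95]],
    [[0,0,0],[0,0,0]]
  ],
  "claw": 1
}}

```text
time: 7.13
tcp_pos: [0.4731, -0.1367, 0.2766]
ee_rot: [-3.13, 0.032, 0.032]
force: [0.3, 0.8, -1.0]
finger_gap: 0.999
```

```bash
python3 -c "
from h import *
go([.502,.059,.27],0.0)"
```

```text
t 7.1333 tcp [ 0.4731 -0.1367  0.2766] [-3.13   0.032  0.032] F [ 0.3  0.8 -1. ] gap 0.999 q7 0.05
shift/40mm [ 0.88 -4.86  0.2 ] turn/6deg [-0.11  0.31  0.3 ]
```

Emit:
{"api": "servo_tool", "payload": {
  "moves": [
    [[0.1,-0.4,0],[-0.1,0.3,0]],
    [[0.13,-0.7,0],[0,0,0]],
    [[0.13,-0.7,0],[0,0,0]],
    [[0.13,-0.7,0],[0,0,0]],
    [[0.13,-0.7,0],[0,0,0]],
    [[0.13,-0.7,0],[0,0,0]],
    [[0.1,-0.6,0],[0,0,0]],
    [[0,0,0],[0,0,0]],
    [[0,0,0],[0,0,0]]
  ]
}}

```text
time: 7.88
tcp_pos: [0.4977, 0.0486, 0.2645]
ee_rot: [-3.139, 0.02, -0.003]
force: [-0.6, -0.6, -0.4]
finger_gap: 0.999
```

```bash
python3 -c "
from h import *
import cv2
go([.502,.059,.245],0.05)
f=imaging.grab_frame('wrist');cv2.imwrite('pics/w3.png',f['color'][:,:,::-1])
T=np.linalg.inv(f['T_tool_cam']);o=readout.get_obs()
R=Ro.from_euler('xyz',o['ee_rot'])
for X in ([.502,.059,.214],):
    c=(T@np.r_[R.inv().apply(np.array(X)-o['tcp_pos']),1])[:3];print('pred px',f['fx']*c[0]/c[2]+f['cx'],f['fy']*c[1]/c[2]+f['cy'], 'px/mm',f['fx']/c[2]/1000)
"
```

```text
t 7.8833 tcp [0.4977 0.0486 0.2645] [-3.139e+00  2.000e-02 -3.000e-03] F [-0.6 -0.6 -0.4] gap 0.999 q7 -0.38
shift/40mm [ 0.12 -0.26  0.49] turn/6deg [-0.03  0.19 -0.5 ]
pred px 291.4877238095236 205.44818023966116 px/mm 1.4934966970634163
```

View pics/w3.png

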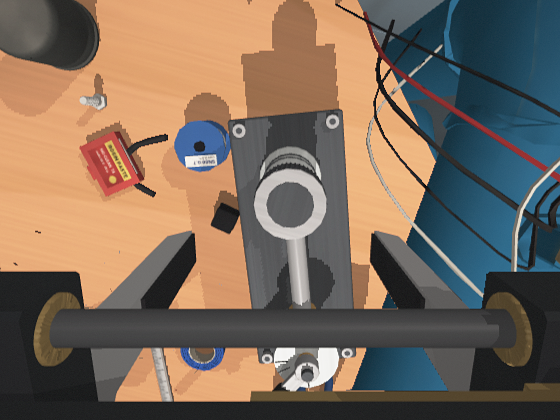

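The collar is at (290,202) against a predicted (291.5,205.4), so my estimate is about 2 mm off. I'll aim for (0.5015, 0.060).

Emit:
{"api": "servo_tool", "payload": {
  "moves": [
    [[0.1,-0.27,0],[0,0.2,0]],
    [[0,0,0.4],[0,0,0]],
    [[0,0,0.4],[0,0,0]],
    [[0,0,0.4],[0,0,0]],
    [[0,0,0],[0,0,0]]
  ]
}}

```text
time: 8.35
tcp_pos: [0.501, 0.0524, 0.2131]
ee_rot: [3.141, 0.001, -0.019]
force: [0.0, 0.7, 0.1]
finger_gap: 1.0
```

```bash
python3 -c "
from h import *
go([.5015,.060,.179],0.0)"
```

```text
t 8.35 tcp [0.501  0.0524 0.2131] [ 3.141e+00  1.000e-03 -1.900e-02] F [0.  0.7 0.1] gap 1.0 q7 -0.46
shift/40mm [ 0.01 -0.19  0.85] turn/6deg [ 0.    0.01 -0.18]
```

Emit:
{"api": "servo_tool", "payload": {
  "moves": [
    [[0,-0.2,0.3],[0,0,-0.3]],
    [[0,-0.05,0.3],[0,0,-0.3]],
    [[0,0,0.2],[0,0,-0.3]],
    [[0,0,0],[0,0,0]],
    [[0,0,0],[0,0,0]]
  ]
}}

```text
time: 8.77
tcp_pos: [0.5012, 0.0558, 0.1804]
ee_rot: [3.138, 0.003, 0.067]
force: [0.8, -0.5, 0.7]
finger_gap: 1.004
```

```bash
python3 -c "
from h import *
go([.5015,.060,.179],0.1)"
```

```text
t 8.7667 tcp [0.5012 0.0558 0.1804] [3.138e+00 3.000e-03 6.700e-02] F [ 0.8 -0.5  0.7] gap 1.004 q7 -0.43
shift/40mm [ 0.02 -0.1   0.04] turn/6deg [ 0.03  0.03 -0.32]
```

Emit:
{"api": "servo_tool", "payload": {
  "moves": [
    [[0,-0.15,0],[0,0,0]],
    [[0,-0.05,0],[0,0,0]],
    [[0,0,0],[0,0,0]]
  ]
}}

```text
time: 9.02
tcp_pos: [0.5017, 0.0632, 0.182]
ee_rot: [3.137, 0.0, 0.062]
force: [0.5, 0.4, -0.5]
finger_gap: 1.001
```

Emit:
{"api": "servo_tool", "payload": {
  "moves": [
    [[0,0,0],[0,0,0]],
    [[0,0,0],[0,0,0]],
    [[0,0,0],[0,0,0]],
    [[0,0,0],[0,0,0]],
    [[0,0,0],[0,0,0]],
    [[0,0,0],[0,0,0]],
    [[0,0,0],[0,0,0]],
    [[0,0,0],[0,0,0]]
  ],
  "claw": -1,
  "squeeze": 30
}}

```text
time: 9.68
tcp_pos: [0.5014, 0.0635, 0.1834]
ee_rot: [3.137, -0.0, 0.062]
force: [0.7, -0.3, 0.8]
finger_gap: 0.525
```

```bash
python3 -c "
from h import *
go([.5015,.060,.179],0.1)"
```

```text
t 9.6833 tcp [0.5014 0.0635 0.1834] [ 3.137 -0.     0.062] F [ 0.7 -0.3  0.8] gap 0.525 q7 -0.45
shift/40mm [-0.    0.09  0.11] turn/6deg [ 0.04 -0.   -0.36]
```

Emit:
{"api": "servo_tool", "payload": {
  "moves": [
    [[0,0,0],[0,0,0]],
    [[0,0,0],[0,0,0]],
    [[0,0.08,0.1],[0,0,0]],
    [[0,0,0],[0,0,0]],
    [[0,0,0],[0,0,0]]
  ],
  "claw": 0.4
}}

```text
time: 10.1
tcp_pos: [0.5025, 0.06, 0.179]
ee_rot: [3.137, -0.002, 0.062]
force: [0.2, 0.1, 0.6]
finger_gap: 0.701
```

Emit:
{"api": "servo_tool", "payload": {
  "moves": [
    [[0,0,0],[0,0,0]],
    [[0,0,0],[0,0,0]],
    [[0,0,0],[0,0,0]],
    [[0,0,0],[0,0,0]],
    [[0,0,0],[0,0,0]]
  ],
  "claw": -1
}}

```text
time: 10.52
tcp_pos: [0.5016, 0.0596, 0.1788]
ee_rot: [3.137, 0.0, 0.062]
force: [-0.7, -0.5, -1.3]
finger_gap: 0.526
```

```bash
python3 -c "
from h import *
go([.5015,.060,.179],0.1)"
```

```text
t 10.5167 tcp [0.5016 0.0596 0.1788] [3.137 0.    0.062] F [-0.7 -0.5 -1.3] gap 0.526 q7 -0.44
shift/40mm [-0.   -0.01 -0.01] turn/6deg [ 0.05  0.   -0.36]
```

Centred. Now I press down gently to the pin (about 3 mm).

Emit:
{"api": "servo_tool", "payload": {
  "moves": [
    [[0,0,0.06],[0,0,0]],
    [[0,0,0.06],[0,0,0]],
    [[0,0,0.06],[0,0,0]]
  ]
}}

```text
time: 10.77
tcp_pos: [0.5017, 0.0596, 0.1749]
ee_rot: [3.135, -0.001, 0.061]
force: [-9.9, -2.1, 38.1]
finger_gap: 0.524
```

Emit:
{"api": "servo_tool", "payload": {
  "moves": [
    [[0,0,0.06],[0,0,0]],
    [[0,0,0.06],[0,0,0]],
    [[0,0,0.06],[0,0,0]]
  ]
}}

```text
time: 11.02
tcp_pos: [0.5017, 0.0595, 0.175]
ee_rot: [3.13, -0.004, 0.061]
force: [-7.1, -1.0, 24.8]
finger_gap: 0.526
```

Emit:
{"api": "servo_tool", "payload": {
  "moves": [
    [[0,0,0.01],[0,0,0.4]],
    [[0,0,0.01],[0,0,0.4]],
    [[0,0,0.01],[0,0,0.4]],
    [[0,0,0.01],[0,0,0.4]],
    [[0,0,0.01],[0,0,0.4]],
    [[0,0,0.01],[0,0,0.4]]
  ]
}}

```text
time: 11.52
tcp_pos: [0.5017, 0.0595, 0.1755]
ee_rot: [3.13, -0.01, -0.2]
force: [-2.0, -1.7, 7.1]
finger_gap: 0.526
```

```bash
python3 -c "
from h import *
go([.5015,.060,.179],0.062-.8);print(readout.get_obs()['wrist_torque'])"
```

```text
t 11.5167 tcp [0.5017 0.0595 0.1755] [ 3.13 -0.01 -0.2 ] F [-2.  -1.7  7.1] gap 0.526 q7 -0.67
shift/40mm [-0.01 -0.01 -0.09] turn/6deg [ 0.08 -0.13  5.13]
[-0.05098191  0.56055902  0.10856329]
```

Emit:
{"api": "servo_tool", "payload": {
  "moves": [
    [[0,0,0.02],[0,0.02,0.35]],
    [[0,0,0.02],[0,0.02,0.35]],
    [[0,0,0.02],[0,0.02,0.35]],
    [[0,0,0.02],[0,0.02,0.35]],
    [[0,0,0.02],[0,0,0.35]],
    [[0,0,0.02],[0,0,0.35]]
  ]
}}

```text
time: 12.02
tcp_pos: [0.5018, 0.0594, 0.1754]
ee_rot: [3.133, -0.025, -0.43]
force: [-2.2, -1.5, 10.0]
finger_gap: 0.528
```

Emit:
{"api": "servo_tool", "payload": {
  "moves": [
    [[0,0,0.02],[0,0.02,0.35]],
    [[0,0,0.02],[0,0.02,0.35]],
    [[0,0,0.02],[0,0.02,0.35]],
    [[0,0,0.02],[0,0.02,0.35]]
  ]
}}

```text
time: 12.35
tcp_pos: [0.5019, 0.0594, 0.1755]
ee_rot: [3.137, -0.036, -0.584]
force: [-2.7, -2.0, 10.6]
finger_gap: 0.525
```

```bash
python3 -c "
from h import *
go([.5018,.0595,.175],-.584)"
```

```text
t 12.35 tcp [0.5019 0.0594 0.1755] [ 3.137 -0.036 -0.584] F [-2.7 -2.  10.6] gap 0.525 q7 -1.01
shift/40mm [-0.   -0.    0.01] turn/6deg [ 0.04 -0.35 -0.  ]
```

Emit:
{"api": "servo_tool", "payload": {
  "moves": [
    [[0,0,0.02],[0.01,-0.12,0.35]],
    [[0,0,0.02],[0.01,-0.12,0.35]],
    [[0,0,0.02],[0,-0.12,0.35]],
    [[0,0,0.02],[0,-0.05,0.35]]
  ]
}}

```text
time: 12.68
tcp_pos: [0.5019, 0.0596, 0.1754]
ee_rot: [3.141, 0.005, -0.736]
force: [-3.7, -1.0, 10.7]
finger_gap: 0.529
```

Emit:
{"api": "servo_tool", "payload": {
  "moves": [
    [[0,0,0.02],[0,-0.05,0.35]],
    [[0,0,0.02],[0,-0.03,0.35]],
    [[0,0,0.02],[0,-0.03,0.35]],
    [[0,0,0.02],[0,-0.03,0.35]]
  ]
}}

```text
time: 13.02
tcp_pos: [0.5018, 0.0596, 0.1752]
ee_rot: [3.139, 0.018, -0.887]
force: [-3.0, 0.1, 6.8]
finger_gap: 0.521
```

```bash
python3 -c "
from h import *
go([.5018,.0595,.175],-.88)"
```

```text
t 13.0167 tcp [0.5018 0.0596 0.1752] [ 3.139  0.018 -0.887] F [-3.   0.1  6.8] gap 0.521 q7 -1.19
shift/40mm [0. 0. 0.] turn/6deg [ 0.03  0.17 -0.07]
```

Emit:
{"api": "servo_tool", "payload": {
  "moves": [
    [[0,0,0.02],[0,0.05,0.35]],
    [[0,0,0.02],[0,0.05,0.35]],
    [[0,0,0.02],[0,0.02,0.35]],
    [[0,0,0.02],[0,0,0.35]]
  ]
}}

```text
time: 13.35
tcp_pos: [0.5019, 0.0595, 0.1732]
ee_rot: [3.138, 0.003, -1.04]
force: [-0.3, -0.9, 3.9]
finger_gap: 0.528
```

Emit:
{"api": "servo_tool", "payload": {
  "moves": [
    [[0,0,0.02],[0,0,0.35]],
    [[0,0,0.02],[0,0,0.35]],
    [[0,0,0.02],[0,0,0.35]]
  ]
}}

```text
time: 13.6
tcp_pos: [0.5018, 0.0594, 0.1714]
ee_rot: [3.138, 0.001, -1.154]
force: [-1.7, -0.4, 4.4]
finger_gap: 0.527
```

```bash
python3 -c "
from h import *
go([.5018,.0595,.175],-1.15)"
```

```text
t 13.6 tcp [0.5018 0.0594 0.1714] [ 3.138e+00  1.000e-03 -1.154e+00] F [-1.7 -0.4  4.4] gap 0.527 q7 -1.42
shift/40mm [-0.    0.   -0.09] turn/6deg [ 0.03  0.01 -0.04]
```

It's dropping: z fell from 175.2 to 171.4 mm, so the keyway is over the pin. I stop turning and push home.

Emit:
{"api": "servo_tool", "payload": {
  "moves": [
    [[0,0,0.04],[0,0,0]],
    [[0,0,0.04],[0,0,0]],
    [[0,0,0.03],[0,0,0]],
    [[0,0,0.03],[0,0,0]]
  ]
}}

```text
time: 13.93
tcp_pos: [0.5019, 0.0594, 0.1696]
ee_rot: [3.139, -0.001, -1.152]
force: [-4.3, 0.2, 14.1]
finger_gap: 0.527
```

Emit:
{"api": "servo_tool", "payload": {
  "moves": [
    [[0,0,0.03],[0,0,0]],
    [[0,0,0.03],[0,0,0]],
    [[0,0,0.03],[0,0,0]],
    [[0,0,0.03],[0,0,0]]
  ]
}}

```text
time: 14.27
tcp_pos: [0.502, 0.0594, 0.1696]
ee_rot: [3.141, -0.003, -1.147]
force: [-3.2, 0.0, 14.5]
finger_gap: 0.529
```

It has bottomed out: 14 N against a 6.7 N spring, and about 9.2 mm of total travel. One firmer push will confirm the stop, then I check with pictures.

Emit:
{"api": "servo_tool", "payload": {
  "moves": [
    [[0,0,0.05],[0,0,0]],
    [[0,0,0.05],[0,0,0]],
    [[0,0,0.05],[0,0,0]],
    [[0,0,0.05],[0,0,0]]
  ],
  "squeeze": 40
}}

```text
time: 14.6
tcp_pos: [0.502, 0.0595, 0.1695]
ee_rot: [-3.139, -0.005, -1.143]
force: [-5.7, -1.4, 20.5]
finger_gap: 0.53
```

```bash
python3 -c "
from h import *
import cv2
go([.502,.0595,.1695],-1.15)
s=imaging.grab_frame('scene')['color'][140:300,160:360,::-1]
f=imaging.grab_frame('top')['color'][165:290,205:425,::-1]
s=cv2.resize(s,(562,450),interpolation=cv2.INTER_CUBIC)[:, :400];f=cv2.resize(f,(400,227),interpolation=cv2.INTER_CUBIC)
im=np.zeros((450,800,3),np.uint8);im[:,:400]=s;im[:227,400:]=f;cv2.imwrite('pics/f1.png',im)
go([.502,.0595,.1695],-1.15)"
```

```text
t 14.6 tcp [0.502  0.0595 0.1695] [-3.139 -0.005 -1.143] F [-5.7 -1.4 20.5] gap 0.53 q7 -1.42
shift/40mm [-0.  0. -0.] turn/6deg [-0.02 -0.05  0.06]
t 14.7 tcp [0.5021 0.0595 0.1695] [-3.139 -0.005 -1.143] F [-6.  -0.2 21.9] gap 0.527 q7 -1.42
shift/40mm [-0.  0. -0.] turn/6deg [-0.02 -0.05  0.06]
```

View pics/f1.png

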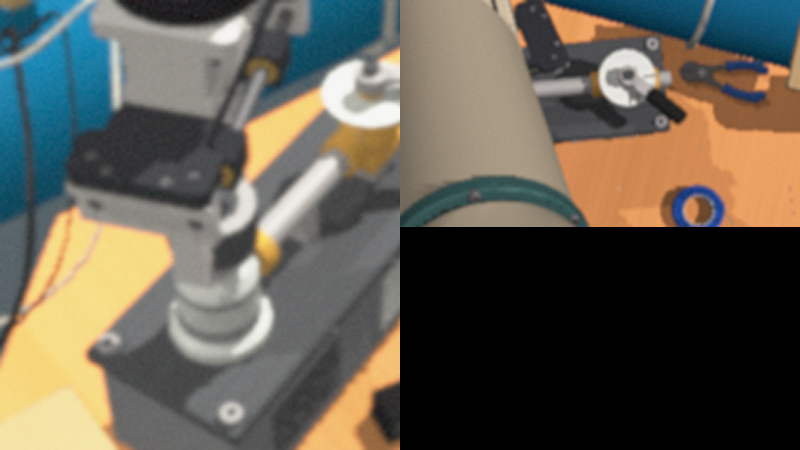

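The lever is still at about 45° (grip near (675,103) in the composite). The fingers hold the collar down, and z and force stayed steady while time passed. I'm handing in.

```bash
python3 -c "
from h import *
go([.502,.0595,.1695],-1.15)
print(arm.sign_off())"
```

```text
t 14.7 tcp [0.5021 0.0595 0.1695] [-3.139 -0.005 -1.143] F [-6.  -0.2 21.9] gap 0.527 q7 -1.42
shift/40mm [-0.  0. -0.] turn/6deg [-0.02 -0.05  0.06]
the job is handed in; nothing more can be done
None
```

The job is handed in at 14.7 s of the 51 s allowed. The valve is half open, and the gripper is holding the collar fully home.

- **Valve:** I turned the lever from about 0.05 rad to about 0.785 rad. The measured tool angle at release and the wrist picture agree to about 0.02 rad, and the last top view still shows it near 45°.
- **Collar:** I pressed it down onto the pin and turned it clockwise. It dropped after about 1.1 rad, and I then pushed it to a hard stop 9.3 mm below where I gripped it. A firmer push moved it only about 0.1 mm more. The gripper is left holding it with about 22 N down and a 40 N grip.

**Disagreements and gaps:**
- The first press onto the pin briefly reached 38 N at the wrist, more than the light push asked for. I reduced it to about 7–10 N for the turning.
- The drop from the pin to home measured 5.7 mm where 6 mm was expected. The gripper's travel to the pin measured about 0.8 mm more than expected, so the collar may have slipped slightly in the grip.
- The first grips on both the lever and the collar were a few millimetres off, so I regripped each before turning. The first lever grip may also have nudged it by about 0.1 rad.
- I touched none of the loose items, but the arm hid the spool in the last pictures, so I did not see it again at the end.

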